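# Face up a row of spice jars with an aligning bar

## Robot

A 7-joint arm with a two-finger parallel gripper is mounted at the origin on a cart in front of the work surface, level with it; the furniture and walls round the work are solid. World frame = base frame: x ahead of the robot, y to its left, z up, the work surface at z = 0. Lengths are in m, angles in rad, forces in N, time in s.
With the tool pointing down it reaches from about 0.35 to 0.9 m from the base axis. Payload 8.1 kg.
Tool frame: the origin (TCP) lies at the very end of the fingers, on their centre line; the grasp point (between the pads) lies 19 mm behind it; z points along the fingers, y is the line along which they close (so a half turn about z gives the same grasp; the last joint's range is limited). The gripper opens to 92 mm and grips with 3 to 60 N. Pads are 19 mm wide; open, the fingers measure 130 mm over their backs; the gripper's body (75 mm by 190 mm) begins 47 mm behind the grasp point.
Start: joints at [-1.367, 0.434, 0.025, 1.573, -0.012, 1.134, -0.075], TCP at [0.189, 0.596, 0.227] pointing down, gripper open.
Joint ranges: [-2.62, 2.62], [-0.44, 2.09], [-1.27, 1.32], [0.08, 2.57], [-1.32, 4.46], [0.12, 2], [-2.74, 2.74]. Speed limits (rad/s): [2.22, 2.22, 3.01, 3.01, 3.14, 3.14, 3.14].

## Interface

Orientations are given as [roll, pitch, yaw] about the fixed x, y, z axes, in that order (R = Rz(yaw) Ry(pitch) Rx(roll)).
In Python, from cell import * gives the robot as it stands.
- The arm moves only by the shell command python3 -m inch 'ROWS' [FORCE]. ROWS is JSON, a list that holds one entry, the list of rows, each a list of 7 numbers: the shift along the world's x, y, z in mm, then the turn, a rotation vector about the world's x, y, z in degrees, then the closure, from 0 (fully open) to 1 (shut). A call has 1 to 8 rows; each row is the pose to reach, as a shift and turn from the pose commanded when the call began; what a row does not reach only later rows make up. A row lasts 1/12 s, in which the tool goes at most 41.7 mm and 7.16 degrees, less where a joint would pass 70% of its speed; a pose out of reach is approached as far as the arm can. A call with a gripper value outside its range is refused whole. The fingers move at their own pace and stop on an object; FORCE is the grip in N (left out, the last holds). Time passes only in rows, so rows that repeat a pose let the fingers close. It gives the time, the measured TCP pose, the force, the opening and the grip force at its end, in the units of the state.
- get_state(): the state, without advancing time (a new reading comes with each control period).
- read_camera(name): name is "scene" or "top"; returns a dict with "img" (480x640x3 uint8, blue, green, red), "mtx" (3x3 intrinsics, pixels), "k1" (the pictures are not rectified: a ray, as slopes to the right and down, at radius r is drawn at 1 + k1 r^2 times it, then the intrinsics apply), "rvec" (rotation vector, rad) and "tvec" (3), from world to camera coordinates, as OpenCV has them. Camera axes: x right, y down, z forward; pixel columns grow to the right and rows downward; lengths in m; the calibration is good to about 2 mm. A picture is of the moment at which its call begins. There is no depth.
- hand_in(): hands the job in; it is judged then, once.
The state is a dict: "t": time; "joint_positions": joint angles; "dq": joint speeds; "joint_torque": joint torques, N m; "tcp_pos": TCP position; "tcp_rot": TCP orientation; "contact_force": force on the tool from outside, world axes, zero at the start; "ft_torque": the same for the moment, N m; "finger_gap": opening from 0.0 (shut) to 1.0 (fully open); "gripper_force": force on a finger pad.
Only numpy, scipy, OpenCV 4.12 (cv2) and the standard library are available. Lean on these libraries where they do the work, as an engineer would, in place of code of your own. Each camera call takes 0.05 s, during which the arm holds its last target. There are 200 camera calls.

## Task

Pick up the metal aligning bar by its wooden grip and, with its upright straight edge, push the three spice jars on the board to the left into one straight row, so that the right-hand side of every jar comes to the middle of the thin dark strip inlaid in the board. Touch the jars only with the bar, keep them upright, and leave the bowl beyond the board, the mug at the right and the garlic at the left where they are. Then lay the bar flat on the bare worktop, off the board, and let go of it.

Things in the scene. Friction and masses are not known exactly. Their poses are not given: they have to be found in the camera images.
- board: Pale wooden board fixed on the worktop, 300 mm long (its x, which points to the robot's left), 176 mm wide (its y, pointing towards the robot), 8 mm thick. Origin: centre of its underside; its top is at z = 8 mm. It may be turned a little. Right of it the bare worktop is free only from its front edge, x = 0.36 m, to the dish rack's tray, whose low rim stands at x = 0.57 m.
- strip (a point): Centre of the dark strip inlaid flush in the board's top, 6 mm wide, 164 mm long along the board's y, 45 mm left of the board's centre. Its x points left across the strip, y along it towards the robot, z up. A jar whose right side is at the strip's middle has its centre about 24 mm to the left of the strip's centre line (+x).
- jar_a: One of two alike: upright spice jar with a yellow cap, rounded-square, 44 mm wide, 100 mm high, about 0.11 kg (varies), loose on the board to the right of where it must go; any of the three places, nearest, middle or farthest from the robot. From its centre to its side: 22 mm at a flat, 26 at a corner. Origin: centre of its underside; its turn about z does not matter.
- jar_b: The other of two alike: upright spice jar with a yellow cap, rounded-square, 44 mm wide, 100 mm high, about 0.11 kg (varies), loose on the board to the right of where it must go; any of the three places, nearest, middle or farthest from the robot. From its centre to its side: 22 mm at a flat, 26 at a corner. Origin: centre of its underside; its turn about z does not matter.
- jar_c: An upright spice jar with a white cap, rounded-square, 46 mm wide, 98 mm high, about 0.11 kg (varies), loose on the board to the right of where it must go; any of the three places, nearest, middle or farthest from the robot. From its centre to its side: 23 mm at a flat, 27 at a corner. Origin: centre of its underside; its turn about z does not matter.
- bar: Loose aligning bar, 0.22 kg, right of the board: aluminium angle 180 mm long (its y) with a wooden grip. Origin: on its underside, below the grip's centre. Base 6 mm thick, x = -22 to +42 mm. Upright edge, the straight pushing face, at x = +42 mm looking to +x, 24 mm high. Grip: 24 mm in x, 44 in y, top 72 mm above the underside; held across the 44 mm (along y) it twists least.
- bowl: Bystander: white bowl, 114 mm wide, 47 mm high, loose beyond the board. Origin: centre of its underside.
- mug: Bystander: white mug with a red-brown inside, about 90 mm wide, 98 mm high, loose at the far right. Origin: centre of its underside.
- garlic: Bystander: garlic bulb, 56 mm, loose on the worktop left of the board. Origin: centre of its underside.
There are look-alikes about, which are no part of the job. Leave any orange look-alike of the jar_c alone.

How it is judged:
By the outcome, as a careful person would: the job done as asked, in the order asked, and still so for the second after the job is handed in, with the robot touching nothing.
It also fails if it takes over 54 s, if anything falls off the work surface, if the arm or the gripper's body presses on something with over 40 N, if the wrist force passes 120 N, or if a joint passes its speed limit or range.

## Working session

There is one attempt and no reset: what is moved stays moved. The work goes in short steps, Python scripts to look and compute and a shell command to move; the robot and the scene stay as the last step left them, time stands still between calls to the robot, and variables do not carry over. Pictures are saved under pics/ and viewed, at most 10 in all, crops included, and the job is handed in when it is done.

```bash
ls; mkdir -p pics; cat > h.py <<'E'
import numpy as np, cv2
from cell import *
def cam(n):
    c=read_camera(n); c={k:(np.array(v) if k!='k1' else v) for k,v in c.items()}
    c['R']=cv2.Rodrigues(np.array(c['rvec'],float))[0]; c['t']=np.array(c['tvec'],float).ravel(); return c
def ray(c,uv):
    K=c['mtx']; d=np.array([(uv[0]-K[0,2])/K[0,0],(uv[1]-K[1,2])/K[1,1]]); s=d.copy()
    for _ in range(20): s=d/(1+c['k1']*(s@s))
    return -c['R'].T@c['t'], c['R'].T@np.array([s[0],s[1],1.])
def onz(c,uv,z):
    o,d=ray(c,uv); return (o+d*(z-o[2])/d[2])
def proj(c,P):
    p=c['R']@np.array(P,float)+c['t']; s=p[:2]/p[2]; s=s*(1+c['k1']*(s@s)); K=c['mtx']; return np.array([K[0,0]*s[0]+K[0,2],K[1,1]*s[1]+K[1,2]])
E
python3 - <<'E'
from h import *
for n in('scene','top'):
    c=cam(n); cv2.imwrite(f'pics/{n}0.png',c['img']); print(n,-c['R'].T@c['t'],c['R'][2],c['mtx'][0,0],c['k1'])
s=get_state(); print(s['t'],s['tcp_pos'],s['tcp_rot'],s['finger_gap'])
E
```

```text
pics
scene [0.08680989 0.60674093 1.15668728] [ 0.34016704 -0.4705834  -0.81414842] 489.1924793264329 0.00029305649527494224
top [ 0.25882472 -0.05180848  1.46498748] [ 0.18618498  0.0115418  -0.98244691] 511.53999630907333 -0.08041258720449578
0.1 [0.18866997 0.5953948  0.22603831] [-3.14026706e+00  8.86354771e-05  2.83470187e+00] 1.001034135726074
```

View pics/top0.png

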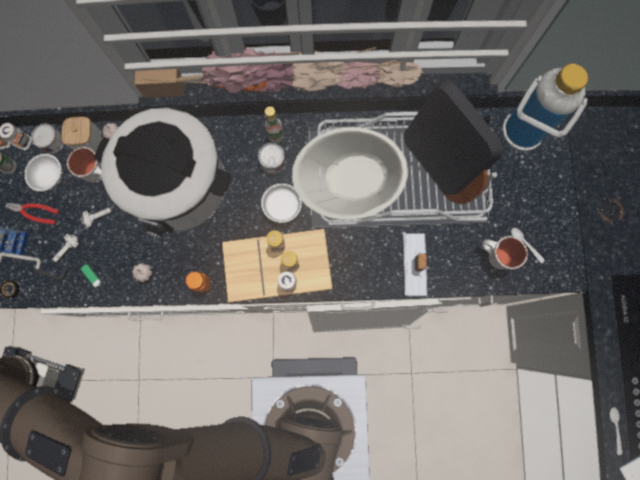

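View pics/scene0.png

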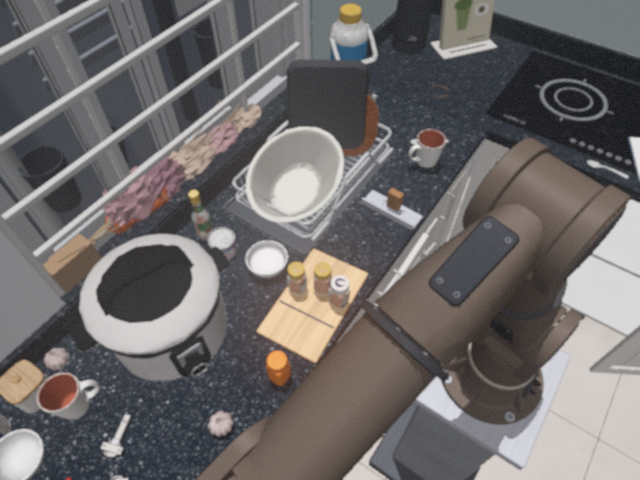

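The top view shows the board around (277,265) with its strip at (261,266). The caps are at (275,240), (290,260) and, in white, (287,281). The bar is at (415,263) with its grip at (421,261), and the orange decoy is at (198,282). Next I'll measure with masks.

```bash
cat > m.py <<'E'
from h import *
c=cam('top'); im=c['img']; hsv=cv2.cvtColor(im,cv2.COLOR_BGR2HSV)
def big(m,box,k=1):
    x0,y0,x1,y1=box; z=np.zeros_like(m); z[y0:y1,x0:x1]=m[y0:y1,x0:x1]
    cs,_=cv2.findContours(z,cv2.RETR_EXTERNAL,cv2.CHAIN_APPROX_NONE); return sorted(cs,key=cv2.contourArea)[::-1][:k]
def rect(cn,z):
    P=np.array([onz(c,p,z)[:2] for p in cn.reshape(-1,2)],np.float32)*1000; return cv2.minAreaRect(P)
h,s,v=cv2.split(hsv)
bm=((h>8)&(h<25)&(s>60)&(v>150)).astype(np.uint8)
bd=big(bm,(200,220,345,310))[0]; print('board',rect(cv2.convexHull(bd),.008))
cap=((h>18)&(h<30)&(s>140)&(v<215)).astype(np.uint8)
for q in big(cap,(255,225,310,275),4): print('cap',cv2.contourArea(q),cv2.minEnclosingCircle(q),rect(q,.1)[0:2])
bar=((v>140)&(s<70)).astype(np.uint8)
q=big(bar,(385,225,445,302))[0]; print('bar@6mm',rect(q,.006)); print(cv2.boxPoints(cv2.minAreaRect(q)))
g=((h<20)&(s>110)&(v>40)).astype(np.uint8)
q=big(g,(400,240,440,285))[0]; print('grip top',rect(q,.072),cv2.boundingRect(q))
a=cv2.resize(im[215:310,215:345],None,fx=6,fy=6,interpolation=cv2.INTER_CUBIC); cv2.imwrite('pics/cropA.png',a)
b=cv2.resize(im[225:305,385:445],None,fx=7,fy=7,interpolation=cv2.INTER_CUBIC); cv2.imwrite('pics/cropB.png',b)
E
python3 m.py
```

```text
board ((474.1366882324219, 83.37555694580078), (189.0513458251953, 299.9068603515625), 5.724966049194336)
bar@6mm ((460.4156799316406, -316.3839111328125), (63.294857025146484, 183.36195373535156), 88.35491180419922)
[[402.84488 232.0361 ]
 [424.72977 231.3522 ]
 [426.71805 294.97757]
 [404.83316 295.66147]]
grip top ((455.361083984375, -324.6091613769531), (16.591278076171875, 36.59080123901367), 86.28480529785156) (419, 255, 7, 14)
```

View pics/cropA.png

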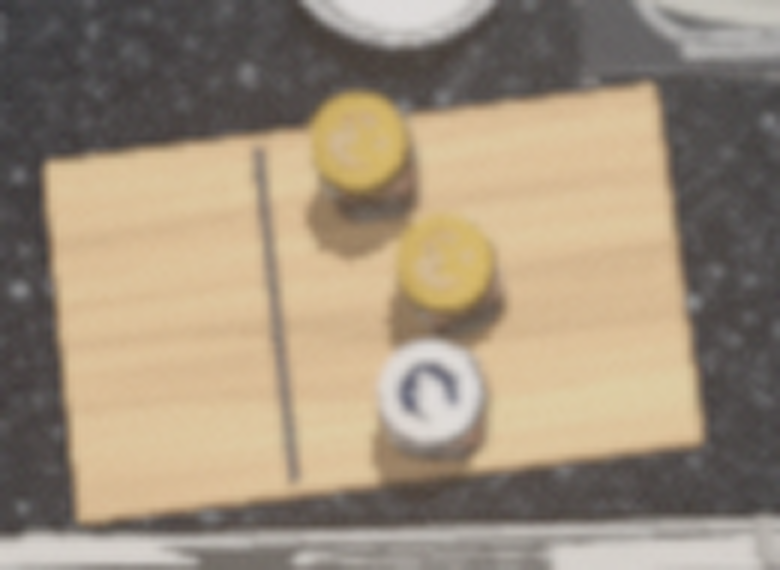

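View pics/cropB.png

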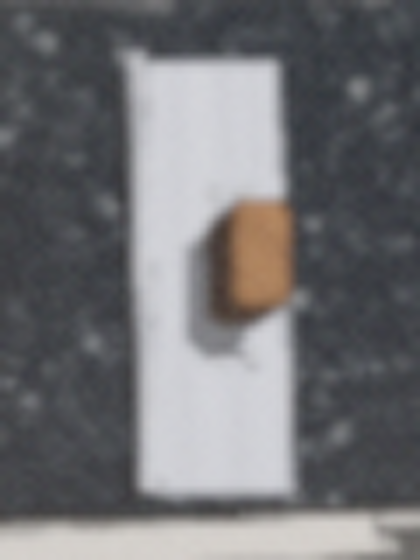

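The crops show the board corners at crop-A pixels (45,158), (655,82), (703,442) and (80,520), and the strip running (258,150) to (293,480). The caps are at (358,142), (445,262) and (431,393). The bar's upright side is on its left. Next step is converting these to world positions.

```bash
cat > w.py <<'E'
from h import *
c=cam('top')
A=lambda x,y,z: onz(c,(x/6+215-.4,y/6+215-.4),z)*1000
B=lambda x,y,z: onz(c,(x/7+385-.4,y/7+225-.4),z)*1000
np.set_printoptions(precision=1,suppress=True)
cor=[A(*p,.008)[:2] for p in((45,158),(655,82),(703,442),(80,520))]
print('corners',cor,'centre',np.mean(cor,0)); 
print('sizes',[np.linalg.norm(cor[i]-cor[(i+1)%4]) for i in range(4)])
d=lambda v:np.degrees(np.arctan2(v[1],v[0]))
print('long ang',d(cor[0]-cor[1]),d(cor[3]-cor[2]),'short ang',d(cor[0]-cor[3]),d(cor[1]-cor[2]))
s=[A(258,150,.008)[:2],A(293,480,.008)[:2]]; sc=np.mean(s,0); print('strip',s,sc,np.linalg.norm(s[0]-s[1]),d(s[0]-s[1]))
th=np.radians(np.mean([d(cor[0]-cor[1]),d(cor[3]-cor[2])])); ex=np.array([np.cos(th),np.sin(th)]); ey=np.array([-ex[1],ex[0]])
print('ex',ex,'ey',ey,'ang',np.degrees(th))
for n,p,z in(('far',(358,142),.108),('mid',(445,262),.108),('near',(431,393),.106)):
    w=A(*p,z)[:2]; print(n,w,'in strip frame',(w-sc)@ex,(w-sc)@ey)
e=[B(130,58,0),B(140,493,0),B(280,60,.006),B(295,495,.006)]; print('bar corners',e,d((e[0]-e[1])[:2]),d((e[2]-e[3])[:2]))
print('grip top px',B(262,255,.072))
o=onz(c,(281,204),.047)*1000; print('bowl',o,'strip frame',(o[:2]-sc)@ex,(o[:2]-sc)@ey)
c2=cam('scene'); # check against scene view
for n,p in(('board c',[*np.mean(cor,0)/1000,.008]),('grip',[.455,-.325,.072]),('far cap',[*A(358,142,.108)[:2]/1000,.108])): print(n,proj(c2,p))
E
python3 w.py
```

```text
corners [array([542.9, 239.8]), array([571. , -57.7]), array([395.6, -75. ]), array([367. , 222.3])] centre [469.1  82.3]
sizes [np.float64(298.73977959051206), np.float64(176.28882891372382), np.float64(298.6135885528808), np.float64(176.7348144204097)]
long ang 95.39467871324733 95.48013974440534 short ang 5.679994113796731 5.6395940687329995
strip [array([543.5, 135.7]), array([383.3, 120.3])] [463.4 128. ] 161.03276781375627 5.485678798098501
ex [-0.1  1. ] ey [-1.  -0.1] ang 95.43740922882634
far [526.2  77.6] in strip frame -56.21747269703074 -57.77008082918244
mid [470.3  39.3] in strip frame -89.02694863713289 1.5794273063376467
near [411.8  46.8] in strip frame -76.02625089663529 59.056361776175756
bar corners [array([ 551.5, -289.2,    0. ]), array([ 370.4, -282.6,    0. ]), array([ 547.5, -350.6,    6. ]), array([ 367. , -344.8,    6. ])] -2.0825533199836217 -1.8599599914521048
grip top px [ 456.6 -324.7   72. ]
bowl [637.7  62.7  47. ] strip frame -81.51845372814299 -167.3210553670201
board c [313.  298.3]
grip [395.9 191. ]
far cap [295.4 266.5]
```

Sizes and both views agree: the strip centre is at (464,128), the board is turned about 5.5°, and the bar origin is near (458,-326), turned about −2°. Now I'll move above the grip, away from everything else.

```bash
python3 -m inch '[[[28,-30,10,0,0,-6,0],[56,-61,20,0,0,-12,0],[84,-92,30,0,0,-18,0],[112,-122,40,0,0,-24,0],[140,-153,50,0,0,-30,0],[168,-184,60,0,0,-36,0],[196,-214,70,0,0,-42,0],[221,-245,74,0,0,-48,0]]]' 20
python3 -m inch '[[[2,-41,0,0,0,-4,0],[4,-82,0,0,0,-8,0],[6,-123,0,0,0,-12,0],[8,-164,0,0,0,-16,0],[10,-205,0,0,0,-20,0],[12,-246,0,0,0,-24,0],[14,-287,0,0,0,-26.5,0],[16,-328,0,0,0,-26.5,0]]]'
```

```text
t: 0.92
tcp_pos: [0.4079, 0.3536, 0.3014]
tcp_rot: [3.14, -0.001, 1.992]
contact_force: [0.6, 0.7, -0.0]
finger_gap: 0.999
gripper_force: 0.0
t: 1.58
tcp_pos: [0.4221, 0.0248, 0.3003]
tcp_rot: [3.141, -0.001, 1.532]
contact_force: [1.6, 0.3, -0.3]
finger_gap: 1.001
gripper_force: 0.0
```

```bash
python3 -m inch '[[[4,-40,-10,0,0,0,0],[8,-80,-20,0,0,0,0],[12,-120,-30,0,0,0,0],[16,-160,-40,0,0,0,0],[20,-200,-50,0,0,0,0],[24,-240,-60,0,0,0,0],[28,-280,-70,0,0,0,0],[32,-318,-80,0,0,0,0]]]'
python3 -m inch '[[[2,-15,-30,0,0,0,0],[4,-29,-60,0,0,0,0],[4,-32,-80,0,0,0,0],[4,-32,-90,0,0,0,0],[4,-32,-90,0,0,0,0]]]'
python3 - <<'E'
from h import *
for n in('scene','top'):
    c=cam(n); print(n,proj(c,[.458,-.326,.072]))
    u=(proj(c,[.458,-.326,.05])).astype(int); x0=u[0]-65;y0=u[1]-50
    cv2.imwrite(f'pics/{n}1.png',cv2.resize(c['img'][y0:y0+100,x0:x0+130],None,fx=6,fy=6,interpolation=cv2.INTER_CUBIC)); print(x0,y0)
a=cv2.imread('pics/scene1.png');b=cv2.imread('pics/top1.png'); cv2.imwrite('pics/both1.png',cv2.resize(np.vstack([a,b]),(390,600)))
E
```

```text
t: 2.25
tcp_pos: [0.4545, -0.2934, 0.2195]
tcp_rot: [3.141, 0.0, 1.535]
contact_force: [0.4, 1.0, 0.8]
finger_gap: 0.999
gripper_force: 0.0
t: 2.67
tcp_pos: [0.4573, -0.3223, 0.1281]
tcp_rot: [-3.138, -0.002, 1.534]
contact_force: [0.3, 1.0, -0.2]
finger_gap: 1.001
gripper_force: 0.0
scene [395.13195067 190.33393293]
329 145
top [422.44721776 260.5036973 ]
355 211
```

View pics/both1.png

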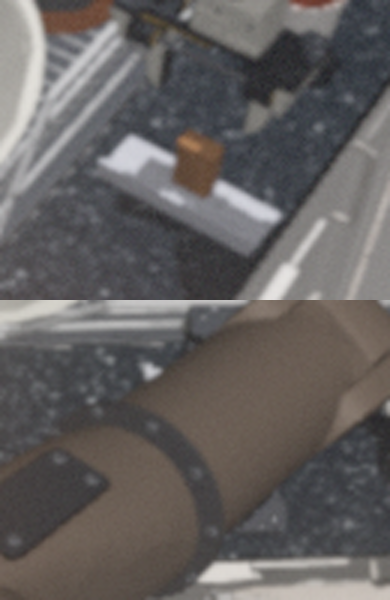

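The fingers straddle the grip in the scene view, at about (198,160) in the crop. Lowering now.

```bash
python3 -m inch '[[[0,0,-30,0,0,0,0],[0,0,-55,0,0,0,0],[0,0,-75,0,0,0,0],[0,0,-85,0,0,0,0],[0,0,-85,0,0,0,0],[0,0,-85,0,0,0,0]]]'
```

```text
t: 3.27
tcp_pos: [0.4593, -0.3234, 0.0464]
tcp_rot: [3.14, 0.0, 1.535]
contact_force: [0.0, -0.3, 0.6]
finger_gap: 0.999
gripper_force: 0.0
```

```bash
python3 -m inch '[[[0,-2,-3,0,0,0,0],[0,-2,-3,0,0,0,0.3],[0,-2,-3,0,0,0,0.6],[0,-2,-3,0,0,0,0.7],[0,-2,-3,0,0,0,0.7],[0,-2,-3,0,0,0,0.7],[0,-2,-3,0,0,0,0.7]]]' 35
python3 -m inch '[[[0,0,0,0,0,0,0.7],[0,0,0,0,0,0,0.7],[0,0,4,0,0,0,0.7],[0,0,12,0,0,0,0.7],[0,0,22,0,0,0,0.7],[0,0,30,0,0,0,0.7],[0,0,30,0,0,0,0.7],[0,0,30,0,0,0,0.7]]]'
```

```text
t: 3.85
tcp_pos: [0.4586, -0.3252, 0.0422]
tcp_rot: [3.141, 0.0, 1.534]
contact_force: [-0.1, 0.9, 0.1]
finger_gap: 0.611
gripper_force: 0.0
t: 4.52
tcp_pos: [0.4591, -0.3254, 0.073]
tcp_rot: [3.14, 0.001, 1.535]
contact_force: [-1.1, -0.2, -2.7]
finger_gap: 0.479
gripper_force: 34.9
```

Bar held (gap 0.479 is 44 mm, and the load matches its weight). Before carrying it, I'll check the clearance to the basin and tray.

```bash
python3 - <<'E'
from h import *
np.set_printoptions(precision=3,suppress=True)
c=cam('top')
for p in((355,220),(320,207),(300,190),(312,218)):
    print(p,[onz(c,p,z)[:2] for z in(0.01,.1,.15,.2)])
E
```

```text
(355, 220) [array([ 0.592, -0.149]), array([ 0.572, -0.143]), array([ 0.56, -0.14]), array([ 0.549, -0.137])]
(320, 207) [array([ 0.635, -0.049]), array([ 0.611, -0.049]), array([ 0.598, -0.049]), array([ 0.586, -0.049])]
(300, 190) [array([0.688, 0.009]), array([0.662, 0.005]), array([0.647, 0.003]), array([0.632, 0.001])]
(312, 218) [array([ 0.602, -0.024]), array([ 0.581, -0.026]), array([ 0.569, -0.027]), array([ 0.557, -0.028])]
```

```bash
python3 -m inch '[[[-8,5,3,0,0,0,0.7],[-18,20,6,0,0,1,0.7],[-28,45,10,0,0,2,0.7],[-28,75,10,0,0,3,0.7],[-28,105,10,0,0,4,0.7],[-28,135,10,0,0,5,0.7],[-28,165,10,0,0,6,0.7],[-28,190,10,0,0,7.5,0.7]]]'
python3 -m inch '[[[8,25,0,0,0,0,0.7],[16,47,0,0,0,0,0.7],[24,65,0,0,0,0,0.7],[28,72,0,0,0,0,0.7],[28,72,0,0,0,0,0.7],[28,72,0,0,0,0,0.7],[28,72,0,0,0,0,0.7]]]'
cat > look.py <<'E'
import sys
from h import *
n=sys.argv[1]; c=cam('scene'); c2=cam('top')
a=cv2.resize(c['img'][215:375,230:400],None,fx=3.5,fy=3.5,interpolation=cv2.INTER_CUBIC)
b=cv2.resize(c2['img'][200:315,215:385],None,fx=3,fy=3,interpolation=cv2.INTER_CUBIC)
if len(sys.argv)>2: a=a
cv2.imwrite(f'pics/{n}.png',a); cv2.imwrite(f'pics/{n}_top.png',b)
E
python3 look.py l1
```

```text
t: 5.23
tcp_pos: [0.4292, -0.1329, 0.0819]
tcp_rot: [-3.141, -0.001, 1.667]
contact_force: [0.6, 0.1, -2.1]
finger_gap: 0.477
gripper_force: 34.9
t: 5.82
tcp_pos: [0.4577, -0.0647, 0.0821]
tcp_rot: [-3.141, 0.0, 1.664]
contact_force: [-0.0, -0.6, -2.4]
finger_gap: 0.475
gripper_force: 34.9
```

View pics/l1.png

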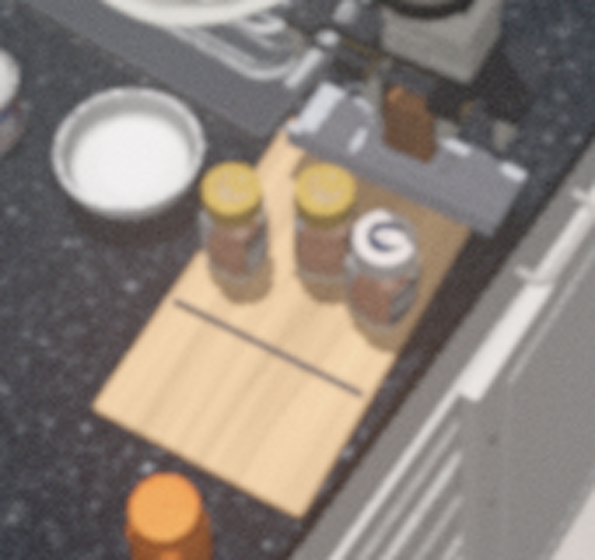

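The bar's face is clearly visible, with its lower edge running about (288,140) to (490,236) in the crop. The strip runs (177,302) to (360,393), and the bar is clear of all the jars. Lowering behind the jars now, then measuring the face against the strip in this same view.

```bash
python3 -m inch '[[[6,8,-8,0,0,0,0.7],[12,16,-16,0,0,0,0.7],[17,23,-22,0,0,0,0.7],[17,23,-26,0,0,0,0.7],[17,23,-29,0,0,0,0.7],[17,23,-30,0,0,0,0.7],[17,23,-30,0,0,0,0.7],[17,23,-30,0,0,0,0.7]]]'
python3 - <<'E'
from h import *
c=cam('scene'); cv2.imwrite('pics/l2.png',cv2.resize(c['img'][225:345,260:400],None,fx=5.5,fy=5,interpolation=cv2.INTER_CUBIC))
E
```

```text
t: 6.58
tcp_pos: [0.4754, -0.0407, 0.0522]
tcp_rot: [-3.142, 0.0, 1.665]
contact_force: [1.1, 0.9, -2.9]
finger_gap: 0.481
gripper_force: 34.9
```

View pics/l2.png

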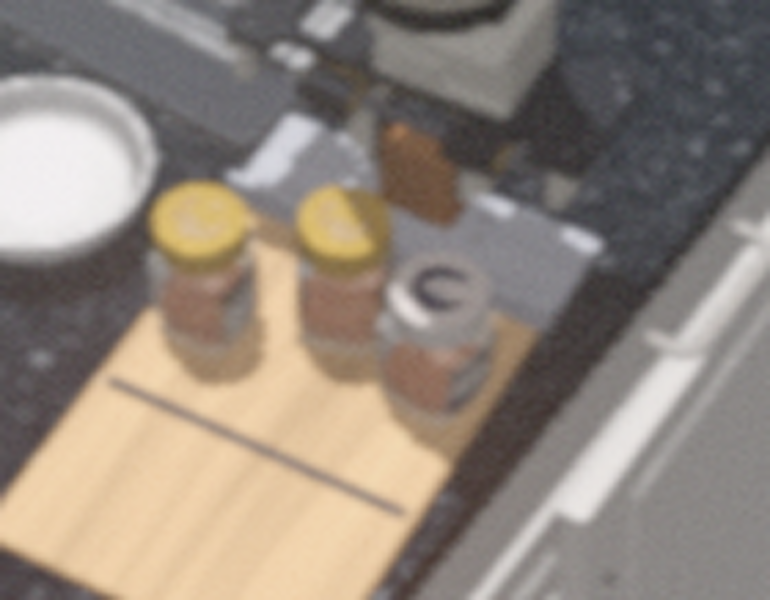

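The bar is over the board, the jars are untouched, and the near bottom corner of the face is at about (543,328) in the crop. The strip ends are at (112,382) and (402,513). Checking these against the model:

```bash
python3 - <<'E'
from h import *
np.set_printoptions(precision=1,suppress=True)
c=cam('scene'); s=get_state(); p=s['tcp_pos']; a=s['tcp_rot'][2]; ex=np.array([np.cos(a),np.sin(a)]); ey=np.array([-ex[1],ex[0]])
C=lambda q:np.array([(q[0]-260)*5.5,(q[1]-225)*5]); U=lambda x,y:(x/5.5+260-.4,y/5+225-.4)
for y in(90,-90):
  for x,z in((42,0),(42,24),(-22,0),(-22,6)):
    w=np.array(p[:2])+(x*ex+y*ey)/1000; print(x,y,z,C(proj(c,[*w,.0095+z/1000])))
st=[onz(c,U(112,382),.008)*1000,onz(c,U(402,513),.008)*1000]; v=st[0]-st[1]
print('strip scene',st,np.mean(st,0),np.linalg.norm(v),np.degrees(np.arctan2(v[1],v[0])))
print('corner seen',onz(c,U(543,328),.0095)*1000,'pred',np.array(p[:2])*1000+42*ex+90*ey, 'yaw-90',np.degrees(a)-90)
E
```

```text
42 90 0 [540.8 326.8]
42 90 24 [544.1 303.9]
-22 90 0 [597.9 239.6]
-22 90 6 [598.9 233.8]
42 -90 0 [225.6 190.8]
42 -90 24 [224.2 166.9]
-22 -90 0 [287.7 110. ]
-22 -90 6 [287.6 104. ]
strip scene [array([536.9, 139.3,   8. ]), array([378.4, 122.9,   8. ])] [457.7 131.1   8. ] 159.37078862748183 5.927315845922216
corner seen [382.3  -7.6   9.5] pred [382.   -7.1] yaw-90 5.386322891679484
```

Model and picture agree to about 1 mm for the bar. The strip estimates from the two cameras differ by about 3 mm, so I'll push to about 15 mm short and then measure face against strip directly.

```bash
python3 -m inch '[[[0,5,0,0,0,0,0.7],[-1,10,0,0,0,0,0.7],[-1,15,0,0,0,0,0.7],[-2,20,0,0,0,0,0.7],[-2,25,0,0,0,0,0.7],[-3,30,0,0,0,0,0.7],[-3,35,0,0,0,0,0.7],[-4,40,0,0,0,0,0.7]]]'
python3 -m inch '[[[0,5,0,0,0,0,0.7],[-1,10,0,0,0,0,0.7],[-1,15,0,0,0,0,0.7],[-2,20,0,0,0,0,0.7],[-2,25,0,0,0,0,0.7],[-3,30,0,0,0,0,0.7],[-3,35,0,0,0,0,0.7],[-4,40,0,0,0,0,0.7]]]'
python3 -m inch '[[[0,5,0,0,0,0,0.7],[-1,10,0,0,0,0,0.7],[-1,15,0,0,0,0,0.7],[-2,20,0,0,0,0,0.7],[-2,25,0,0,0,0,0.7],[-3,30,0,0,0,0,0.7],[-3,30,0,0,0,0,0.7]]]'
python3 - <<'E'
from h import *
c=cam('scene'); cv2.imwrite('pics/l3.png',cv2.resize(c['img'][225:345,240:380],None,fx=5.5,fy=5,interpolation=cv2.INTER_CUBIC))
np.set_printoptions(precision=1,suppress=True)
s=get_state(); p=s['tcp_pos']; a=s['tcp_rot'][2]; ex=np.array([np.cos(a),np.sin(a)]); ey=np.array([-ex[1],ex[0]])
C=lambda q:np.array([(q[0]-240)*5.5,(q[1]-225)*5])
for y in(90,-90):
  for x,z in((42,0),(42,24)):
    w=np.array(p[:2])+(x*ex+y*ey)/1000; print(x,y,z,C(proj(c,[*w,.0095+z/1000])))
E
```

```text
t: 7.35
tcp_pos: [0.4717, 0.0002, 0.0522]
tcp_rot: [3.141, 0.0, 1.665]
contact_force: [-0.3, -0.8, -1.3]
finger_gap: 0.481
gripper_force: 34.9
t: 8.02
tcp_pos: [0.4676, 0.0403, 0.0521]
tcp_rot: [3.141, 0.0, 1.665]
contact_force: [0.6, -1.8, -2.2]
finger_gap: 0.478
gripper_force: 34.9
t: 8.6
tcp_pos: [0.4643, 0.0712, 0.052]
tcp_rot: [-3.141, -0.001, 1.667]
contact_force: [0.2, -0.3, -2.0]
finger_gap: 0.478
gripper_force: 34.9
42 90 0 [545.8 490.1]
42 90 24 [547.5 468.8]
42 -90 0 [221.  342.3]
42 -90 24 [217.9 319.6]
```

View pics/l3.png

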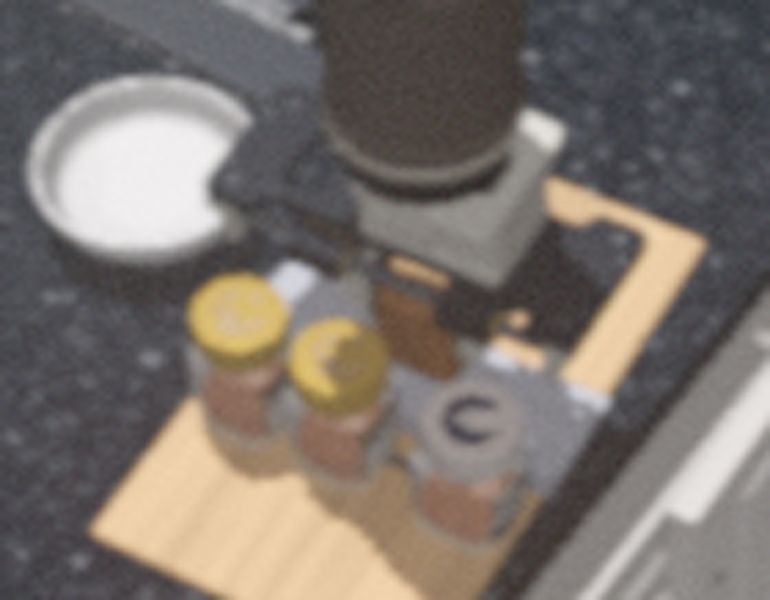

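The jars are upright in a row against the bar, and they now hide the strip. I'll refine the strip line from the saved initial pictures at sub-pixel level.

```bash
python3 - <<'E'
from h import *
np.set_printoptions(precision=2,suppress=True)
ex=np.array([-.095,.9955])
for n,box in(('top',(250,236,275,300)),('scene',(276,297,338,332))):
    c=cam(n); im=cv2.imread(f'pics/{n}0.png'); x0,y0,x1,y1=box
    g=cv2.cvtColor(im,cv2.COLOR_BGR2GRAY).astype(float)
    for fr in(1,):
        P=[]
        rng=range(y0+8,y1-10) if n=='top' else range(x0+6,x1-6)
        for k in rng:
            # guess line
            if n=='top': m=258+ (k-240)*(263.8-258)/(295-240); l=np.arange(int(m)-4,int(m)+6); v=g[k,l]
            else: m=303+(k-280.4)*(327.6-301.4)/(333.1-280.4)-1.6; l=np.arange(int(m)-4,int(m)+6); v=g[l,k]
            w=np.clip(np.median(v)-v-12,0,None)
            if w.sum()<10: continue
            q=(w*l).sum()/w.sum(); uv=(q,k) if n=='top' else (k,q)
            P.append(onz(c,uv,.008)[:2]*1000)
        P=np.array(P); vx,vy,mx,my=cv2.fitLine(P.astype(np.float32),cv2.DIST_HUBER,0,.01,.01).ravel()
        print(n,len(P),'mid',mx,my,'ang',np.degrees(np.arctan2(vy,vx)),'s',ex@[mx,my],np.std(P@ex))
    # board outline via colour
    hsv=cv2.cvtColor(im,cv2.COLOR_BGR2HSV); h,s,v=cv2.split(hsv)
    m=((h>8)&(h<25)&(s>50)&(v>150)).astype(np.uint8)
    if n=='scene': m[:,:255]=0; m[:,372:]=0; m[:245]=0; m[362:]=0
    else: m[:,:215]=0;m[:,340:]=0;m[:225]=0;m[305:]=0
    cs=max(cv2.findContours(m,0,1)[0],key=cv2.contourArea).reshape(-1,2)
    W=np.array([onz(c,p,.008)[:2]*1000 for p in cs]); sx=W@ex; ty=W@np.array([-.9955,-.095])
    ok=(abs(ty+473)<60); L=np.sort(sx[ok]); print(' board s left/right',L[-6:],L[:6])
c=cam('scene'); 
E
```

```text
top 46 mid 474.44232 128.96794 ang 5.7031193 s 83.31556497955323 0.24420227013040732
 board s left/right [187.49 187.55 187.68 187.71 187.75 187.97] [-112.21 -112.1  -112.07 -111.96 -111.84 -111.81]
scene 50 mid 462.79605 131.43558 ang 5.8685412 s 86.87849244689941 0.3448616700117293
 board s left/right [193.53 193.65 193.67 193.82 194.   194.18] [-108.88 -108.87 -108.63 -108.62 -108.51 -108.5 ]
```

Strip coordinate along the push axis is 83.3 from top and 86.9 from scene. After correcting each camera by how it sees the bar, I get about 85.9. The face is at 68.8 now, so about 17 mm remain, with a 0.3° turn.

```bash
python3 -m inch '[[[0,4,0,0,0,0.1,0.7],[-1,8,0,0,0,0.2,0.7],[-1,11,0,0,0,0.3,0.7],[-1.5,14,0,0,0,0.3,0.7],[-1.5,16,0,0,0,0.3,0.7],[-1.6,17,0,0,0,0.3,0.7],[-1.6,17,0,0,0,0.3,0.7],[-1.6,17,0,0,0,0.3,0.7]]]'
python3 -c "
from h import *
s=get_state();p=s['tcp_pos'];print(p,s['tcp_rot'],'face s',p[1]*995.5-p[0]*95+42)"
```

```text
t: 9.47
tcp_pos: [0.4628, 0.0871, 0.0521]
tcp_rot: [-3.141, -0.0, 1.671]
contact_force: [-0.0, 0.4, -2.2]
finger_gap: 0.48
gripper_force: 34.9
[0.46284532 0.08712974 0.05209065] [-3.14148170e+00 -3.45881195e-04  1.67091611e+00] face s 84.76735451910017
```

```bash
python3 -m inch '[[[0,1,0,0,0,0,0.7],[0,1,0,0,0,0,0.7],[0,1,0,0,0,0,0.7]]]'
python3 - <<'E'
from h import *
np.set_printoptions(precision=1,suppress=True)
c=cam('scene'); c2=cam('top')
a=cv2.resize(c['img'][270:345,260:360],None,fx=7,fy=4,interpolation=cv2.INTER_CUBIC)[:, :700]
b=cv2.resize(c2['img'][220:310,215:335],(700,300),interpolation=cv2.INTER_CUBIC)
cv2.imwrite('pics/l4.png',np.vstack([a,b]))
s=get_state(); p=s['tcp_pos']; an=s['tcp_rot'][2]; ex=np.array([np.cos(an),np.sin(an)]); ey=np.array([-ex[1],ex[0]])
print(p,'face s',p[1]*995.5-p[0]*95+42)
for y in(90,82):
    w=np.array(p[:2])+(42*ex+y*ey)/1000; q=proj(c,[*w,.0095]); print('face bottom',y,[(q[0]-260)*7,(q[1]-270)*4])
E
```

```text
t: 9.72
tcp_pos: [0.4629, 0.0878, 0.0521]
tcp_rot: [-3.142, -0.0, 1.67]
contact_force: [-0.2, -0.9, -1.7]
finger_gap: 0.479
gripper_force: 34.9
[0.5 0.1 0.1] face s 85.35580147150608
face bottom 90 [np.float64(533.3958444090442), np.float64(232.52484617377286)]
face bottom 82 [np.float64(514.1691653096746), np.float64(227.02333312947212)]
```

View pics/l4.png

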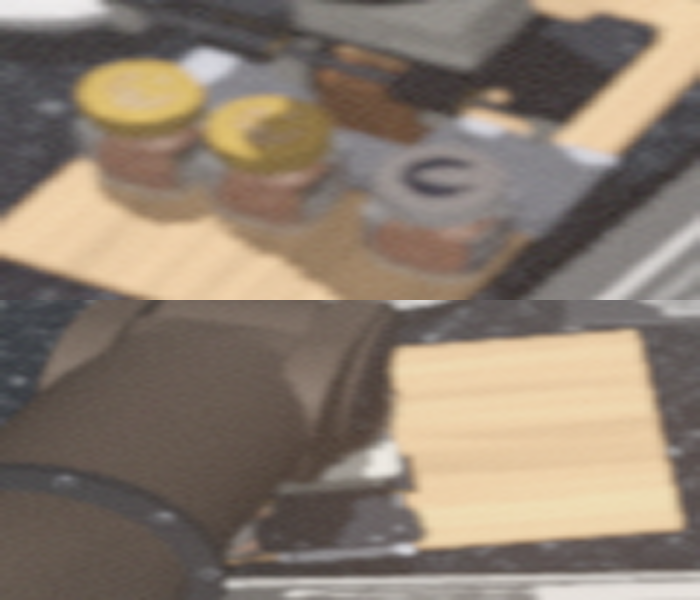

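The jars stand upright in a row against the face, but the strip is hidden here. I'll back off still holding the bar, then check the jars against the strip and re-push if needed.

```bash
python3 -m inch '[[[0.5,-5,0,0,0,0,0.7],[1,-13,0,0,0,0,0.7],[3,-28,2,0,0,0,0.7],[3,-45,6,0,0,0,0.7],[0,-70,15,0,0,0,0.7],[-5,-95,25,0,0,0,0.7],[-12,-120,30,0,0,0,0.7],[-20,-145,30,0,0,0,0.7]]]'
python3 -m inch '[[[-8,-25,0,0,0,-1,0.7],[-12,-55,0,0,0,-2,0.7],[-12,-85,0,0,0,-3,0.7],[-12,-115,0,0,0,-4,0.7],[-12,-145,0,0,0,-5,0.7],[-12,-175,0,0,0,-6,0.7],[-10,-200,0,0,0,-7,0.7],[-8,-225,0,0,0,-7.8,0.7]]]'
python3 - <<'E'
from h import *
c=cam('scene'); c2=cam('top'); cv2.imwrite('pics/scene5.png',c['img']); cv2.imwrite('pics/top5.png',c2['img'])
a=cv2.resize(c['img'][250:350,250:350],(420,420),interpolation=cv2.INTER_CUBIC)
b=cv2.resize(c2['img'][232:302,215:280],(380,420),interpolation=cv2.INTER_CUBIC)
cv2.imwrite('pics/l5.png',np.hstack([a,b]))
E
```

```text
t: 10.48
tcp_pos: [0.4434, -0.0591, 0.0831]
tcp_rot: [3.139, 0.0, 1.67]
contact_force: [0.9, 0.9, -2.0]
finger_gap: 0.474
gripper_force: 34.9
t: 11.15
tcp_pos: [0.4341, -0.2845, 0.0822]
tcp_rot: [3.141, 0.0, 1.532]
contact_force: [0.5, 1.0, -1.4]
finger_gap: 0.478
gripper_force: 34.9
```

View pics/l5.png

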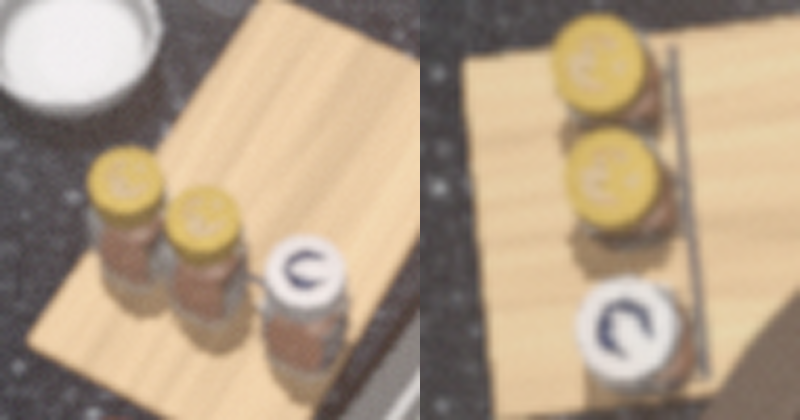

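All three jars are upright. In the top half the right sides of the jars sit right at the strip's left edge (strip x≈681 against jar edge x≈674 in mid-view), possibly a little left of its middle. I'll measure the cap centres against the strip numerically.

```bash
python3 - <<'E'
from h import *
np.set_printoptions(precision=1,suppress=True)
ex=np.array([-.099,.995]); ey=np.array([-.995,-.099])
# top picture crop: x=215+ (u-420)/5.846, y=232+v/6 ; scene crop: 250+u/4.2
c=cam('top'); im=cv2.imread('pics/top5.png'); h,s,v=cv2.split(cv2.cvtColor(im,cv2.COLOR_BGR2HSV))
T=lambda u,v:(215+(u-420+.5)/5.846-.5,232+(v+.5)/6-.5)
S=lambda u,v:(250+(u+.5)/4.2-.5,250+(v+.5)/4.2-.5)
cs=cam('scene')
st=[onz(c,T(673,47),.008)[:2]*1000,onz(c,T(705,375),.008)[:2]*1000]; d=st[0]-st[1]; print('strip top',np.mean(st,0),'s',np.mean(st,0)@ex,'ang',np.degrees(np.arctan2(d[1],d[0])))
s0=np.mean(st,0)@ex
for n,p,q,z in(('far',(599,64),(127,181),.107),('mid',(612,178),(204,222),.107),('near',(627,328),(305,273),.105)):
    a=onz(c,T(*p),z)[:2]*1000; b=onz(cs,S(*q),z)[:2]*1000
    print(n,'top',a,a@ex-s0,a@ey,'scene',b,b@ex,b@ey)
g=cv2.cvtColor(im,cv2.COLOR_BGR2GRAY)
# profile along row through each jar body low part and strip
for vv in (95,150,210,250,300,360): 
    y=int(T(0,vv)[1]); print(y,g[y,246:272])
# where base right edge and strip middle expected in top pixels for face s=85.4 by tcp
for t in(-58,0,60):
    for off in (-3,0,3):
        pass
fs=85.4+42*0
E
```

```text
strip top [464.4 127.8] s 81.17317656605643 ang 5.150798181735755
far top [518.  156.8] 23.55738251832682 -530.8943032349795 scene [512.5 161.2] 109.69358103421712 -525.8991414869911
mid top [465.7 150.9] 22.905969259214913 -478.3349306489275 scene [459.1 157.5] 111.27874476683866 -472.4194422118444
near top [398.3 144.7] 23.352561952080606 -410.61633895186793 scene [392.8 150.5] 110.8204996538866 -405.77923085069745
247 [186 187 187 185 177 154 118 113 119 115 135 154 141 164 199 208 209 207
 205 205 205 206 205 204 203 204]
256 [182 183 185 185 187 188 180 160 155 166 192 204 191 153 165 199 210 211
 209 210 209 210 209 208 209 207]
266 [186 187 186 187 187 186 177 152 122 118 123 119 117 124 128 155 190 203
 204 203 203 203 203 202 201 201]
273 [117 106 103 107 110 110 113 112 115 119 125 141 169 186 171 141 158 191
 200 199 199 199 200 200 199 200]
281 [222 217 209 192 190 204 214 222 224 213 191 170 164 175 185 171 144 165
 194 201 202 203 203 202 202 203]
291 [214 207 195 184 201 220 227 227 227 221 197 156 131 129 121 117 118 128
 161 198 205 204 193 165 131 114]
```

Cap centres are 23–24 mm left of the strip from top and 25–26 mm from scene (target about 24), so the row is right. Now the bar goes back on the bare worktop at its original spot.

```bash
python3 -m inch '[[[8,-14,0,0,0,0,0.7],[17,-28,0,0,0,0,0.7],[25,-41,-5,0,0,0,0.7],[25,-41,-18,0,0,0,0.7],[25,-41,-28,0,0,0,0.7],[25,-41,-35,0,0,0,0.7],[25,-41,-38,0,0,0,0.7],[25,-41,-38,0,0,0,0.7]]]'
```

```text
t: 12.02
tcp_pos: [0.4593, -0.322, 0.0433]
tcp_rot: [-3.14, -0.001, 1.535]
contact_force: [0.9, -0.2, -2.5]
finger_gap: 0.476
gripper_force: 34.9
```

```bash
python3 -m inch '[[[0,0,-1,0,0,0,0.7],[0,0,-2,0,0,0,0.7],[0,0,-2,0,0,0,0.7],[0,0,-2,0,0,0,0.7]]]'
python3 -m inch '[[[0,0,0,0,0,0,0.4],[0,0,0,0,0,0,0.2],[0,0,0,0,0,0,0],[0,0,0,0,0,0,0],[0,0,0,0,0,0,0],[0,0,0,0,0,0,0],[0,0,0,0,0,0,0],[0,0,0,0,0,0,0]]]'
```

```text
t: 12.35
tcp_pos: [0.4601, -0.3232, 0.0425]
tcp_rot: [3.141, 0.0, 1.535]
contact_force: [0.2, 0.8, -2.3]
finger_gap: 0.476
gripper_force: 34.9
t: 13.02
tcp_pos: [0.4599, -0.3232, 0.0421]
tcp_rot: [3.142, -0.0, 1.534]
contact_force: [-0.6, 0.5, 0.5]
finger_gap: 0.984
gripper_force: 0.0
```

```bash
python3 -m inch '[[[0,0,10,0,0,0,0],[0,0,30,0,0,0,0],[0,0,60,0,0,0,0],[0,0,95,0,0,0,0],[0,0,130,0,0,0,0],[0,0,165,0,0,0,0],[0,0,195,0,0,0,0],[0,0,200,0,0,0,0]]]'
python3 -m inch '[[[-2,40,5,0,0,0,0],[-4,80,10,0,0,0,0],[-6,120,15,0,0,0,0],[-8,160,20,0,0,0,0],[-10,200,20,0,0,0,0],[-10,235,20,0,0,0,0],[-10,245,20,0,0,0,0],[-10,245,20,0,0,0,0]]]'
python3 - <<'E'
from h import *
c=cam('scene'); im=c['img']; h,s,v=cv2.split(cv2.cvtColor(im,cv2.COLOR_BGR2HSV))
g=((h<20)&(s>110)&(v>40)).astype(np.uint8); z=np.zeros_like(g); z[175:220,375:420]=g[175:220,375:420]
q=max(cv2.findContours(z,0,1)[0],key=cv2.contourArea); print('grip px',cv2.boundingRect(q),'expect top',proj(c,[.46,-.323,.072]),'mid',proj(c,[.46,-.323,.04]))
o=cv2.imread('pics/scene5.png'); d=cv2.absdiff(im,o).max(2); print('jar area change',d[280:345,265:335].mean(), 'bowl',d[240:280,245:288].mean())
o0=cv2.imread('pics/scene0.png'); d0=cv2.absdiff(im,o0).max(2); print('bowl/mug/garlic vs start',d0[240:280,245:288].mean(),d0[125:170,410:450].mean(),d0[408:440,205:235].mean())
E
```

```text
t: 13.68
tcp_pos: [0.4612, -0.3253, 0.248]
tcp_rot: [3.135, 0.003, 1.533]
contact_force: [-0.0, -0.1, -0.0]
finger_gap: 1.001
gripper_force: 0.0
t: 14.35
tcp_pos: [0.4498, -0.0747, 0.2622]
tcp_rot: [-3.141, -0.001, 1.54]
contact_force: [0.1, -0.8, 0.0]
finger_gap: 0.999
gripper_force: 0.0
grip px (397, 194, 4, 5) expect top [394.03754951 190.67085413] mid [392.70805531 197.82778735]
jar area change 2.514065934065934 bowl 2.1959302325581396
bowl/mug/garlic vs start 2.604651162790698 3.6277777777777778 3.355208333333333
```

```bash
python3 -c "
from cell import *
print(hand_in())"
```

```text
the job is handed in; nothing more can be done
None
```

The three jars are in one upright row with their right sides at the strip (cap centres about 23–26 mm left of it, target about 24), the bar is back flat on the bare worktop and released, the bowl, mug and garlic look unmoved in the scene camera, and I handed in at about 14 s.

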